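# Dress the ring display in a rising row

## Task

Dress the counter display: stand the four ring displays on the dark wooden board, each in the middle of its own cream pad, so that they rise in height towards the bangle stand, the shortest farthest from it and the tallest next to it. Keep them upright, set each down gently instead of letting it drop, and do not shift the bangle stand or the cushion.

Things in the scene. Friction and masses are not known exactly. Their poses are not given: they have to be found in the camera images.
- display_green: ring display with a green agate ring, the tallest of four: upright beige round column, 40 mm diameter, on a dark wooden foot 48 mm wide and 5 mm thick; its cream padded top is 100 mm above the underside, and the ring stands upright in it, 22 mm above that, 31 mm wide along the display's y. About 180 g, one loose piece, standing on the table at first. Grip it by the column. Origin: centre of its underside; z up
- display_violet: ring display with a violet agate ring, the second tallest of four: upright beige round column, 40 mm diameter, on a dark wooden foot 48 mm wide and 5 mm thick; its cream padded top is 80 mm above the underside, and the ring stands upright in it, 22 mm above that, 31 mm wide along the display's y. About 150 g, one loose piece, standing on the table at first. Grip it by the column. Origin: centre of its underside; z up
- display_honey: ring display with a honey orange agate ring, the second shortest of four: upright beige round column, 40 mm diameter, on a dark wooden foot 48 mm wide and 5 mm thick; its cream padded top is 60 mm above the underside, and the ring stands upright in it, 22 mm above that, 31 mm wide along the display's y. About 120 g, one loose piece, standing on the table at first. Grip it by the column. Origin: centre of its underside; z up
- display_red: ring display with a dark red agate ring, the shortest of four: upright beige round column, 40 mm diameter, on a dark wooden foot 48 mm wide and 5 mm thick; its cream padded top is 40 mm above the underside, and the ring stands upright in it, 22 mm above that, 31 mm wide along the display's y. About 90 g, one loose piece, standing on the table at first. Grip it by the column. Origin: centre of its underside; z up
- pad_a: one of four alike cream round pads, 58 mm diameter, 4 mm thick, fixed about 82 mm apart in one row on the dark wooden board (90 x 560 x 18 mm, roughly along y); which lies where along the row differs. Origin: centre of its underside; its top, on which a ring display stands, is 4 mm above that and 22 mm above the table
- pad_b: one of four alike cream round pads, 58 mm diameter, 4 mm thick, fixed about 82 mm apart in one row on the dark wooden board (90 x 560 x 18 mm, roughly along y); which lies where along the row differs. Origin: centre of its underside; its top, on which a ring display stands, is 4 mm above that and 22 mm above the table
- pad_c: one of four alike cream round pads, 58 mm diameter, 4 mm thick, fixed about 82 mm apart in one row on the dark wooden board (90 x 560 x 18 mm, roughly along y); which lies where along the row differs. Origin: centre of its underside; its top, on which a ring display stands, is 4 mm above that and 22 mm above the table
- pad_d: one of four alike cream round pads, 58 mm diameter, 4 mm thick, fixed about 82 mm apart in one row on the dark wooden board (90 x 560 x 18 mm, roughly along y); which lies where along the row differs. Origin: centre of its underside; its top, on which a ring display stands, is 4 mm above that and 22 mm above the table
- bangle_stand: bangle stand at one end of the board (which end differs), in line with the row, about 109 mm beyond the last pad: 72 mm wooden foot, brass post, padded taupe roll 84 mm long across the board, with a violet and a white bangle hung on it that reach 37 mm to either side along the row; 106 mm tall, loose, about 600 g. Origin: centre of the foot's underside; z up
- cushion: low taupe cushion, 64 x 56 mm and 42 mm tall, showing one blue ring, at the other end of the board, about 109 mm beyond the last pad; loose, stays where it is. Origin: centre of its underside; z up

How it is judged:
At the end, for the whole second after the job is handed in: Counted from the bangle stand: green (tallest), violet, honey, red (shortest), each within 12 mm of the centre of its own pad, standing on it (underside 18 to 28 mm above the table), upright within 0.1 rad, released and at rest; stand and cushion within 15 mm of where they stood (horizontal distance between display_green and bangle_stand between 0.061 and 0.15 m and (horizontal distance between display_green and pad_a below 0.012 m or horizontal distance between display_green and pad_b below 0.012 m or horizontal distance between display_green and pad_c below 0.012 m or horizontal distance between display_green and pad_d below 0.012 m) and height (world z) of display_green between 0.018 and 0.028 m and angle between each of display_green, display_violet, display_honey, display_red's own z axis and vertical below 0.1 rad and linear speed of each of display_green, display_violet, display_honey, display_red below 0.02 m/s and horizontal distance between display_violet and bangle_stand between 0.15 and 0.232 m and (horizontal distance between display_violet and pad_a below 0.012 m or horizontal distance between display_violet and pad_b below 0.012 m or horizontal distance between display_violet and pad_c below 0.012 m or horizontal distance between display_violet and pad_d below 0.012 m) and height (world z) of display_violet between 0.018 and 0.028 m and horizontal distance between display_honey and bangle_stand between 0.232 and 0.314 m and (horizontal distance between display_honey and pad_a below 0.012 m or horizontal distance between display_honey and pad_b below 0.012 m or horizontal distance between display_honey and pad_c below 0.012 m or horizontal distance between display_honey and pad_d below 0.012 m) and height (world z) of display_honey between 0.018 and 0.028 m and horizontal distance between display_red and bangle_stand between 0.314 and 0.396 m and (horizontal distance between display_red and pad_a below 0.012 m or horizontal distance between display_red and pad_b below 0.012 m or horizontal distance between display_red and pad_c below 0.012 m or horizontal distance between display_red and pad_d below 0.012 m) and height (world z) of display_red between 0.018 and 0.028 m and distance of each of bangle_stand, cushion from where it was at the start of the episode below 0.015 m); the robot touches nothing.
It fails at once if a ring display is tipped (more than 0.5 rad from upright) (angle between any of display_green, display_violet, display_honey, display_red's own z axis and vertical above 0.5 rad).
It fails at once if a ring display is dropped (it moves faster than 0.55 m/s, a fall of about 15 mm, out of the fingers) ((linear speed of display_green above 0.55 m/s and contact force between display_green and the fingers below 0.05 N) or (linear speed of display_violet above 0.55 m/s and contact force between display_violet and the fingers below 0.05 N) or (linear speed of display_honey above 0.55 m/s and contact force between display_honey and the fingers below 0.05 N) or (linear speed of display_red above 0.55 m/s and contact force between display_red and the fingers below 0.05 N)).
It fails at once if the bangle stand or the cushion is shifted by more than 15 mm (distance of any of bangle_stand, cushion from where it was at the start of the episode above 0.015 m).
It also fails if it takes over 99 s, if anything falls off the work surface, if the arm or the gripper's body presses on something with over 40 N, if the wrist force passes 120 N, or if a joint passes its speed limit or range.

## Robot

A 7-joint arm with a two-finger parallel gripper is mounted at the origin on the work surface. World frame = base frame: x ahead of the robot, y to its left, z up, the work surface at z = 0. Lengths are in m, angles in rad, forces in N, time in s.
With the tool pointing down it reaches from about 0.425 to 0.825 m from the base axis. Payload 3.6 kg.
Tool frame: the origin (TCP) lies at the centre of the arm's flange, where the gripper is bolted on; the fingertips stand 186 mm ahead of it and the grasp point (between the pads) lies 167 mm ahead of it; z points along the fingers, x is the direction in which the jaws open and shut, and the axes are right-handed (so a half turn about z gives the same grasp; the last joint's range is limited). The gripper opens to 93 mm and grips with 3 to 60 N. Pads are 15 mm wide; open, the fingers measure 128 mm over their backs; the gripper's body (75 mm by 188 mm) begins 65 mm behind the grasp point.
Start: joints at [-1.339, 0.615, -0.013, 1.423, 0.008, 1.103, -0.04], TCP at [0.166, 0.629, 0.405] pointing down, gripper open.
Joint ranges: [-3.12, 3.12], [-0.3, 2.06], [-1.34, 1.32], [0.26, 2.42], [-1.36, 4.5], [0.01, 1.98], [-2.84, 2.84]. Speed limits (rad/s): [2.79, 2.79, 3.14, 3.14, 3.14, 3.14, 3.14].

## Interface

Orientations are given as a unit quaternion [x, y, z, w].
In Python, from bench import monitor, capture, workorder gives the robot as it stands. The module is installed in compiled form; this text tells all that it offers.
- The arm moves only by the shell command python3 -m inch 'ROWS'. ROWS is JSON, a list of rows, each an object of numbers: "jaw": the opening, from 0 (shut) to 1 (fully open); "tx", "ty", "tz": the shift along the world's x, y, z in mm; "twist": the turn about the world's z in degrees. A call has 1 to 12 rows; each row is the pose to reach, as a shift and turn from the pose commanded when the call began; what a row does not reach only later rows make up. A row lasts 1/8 s, in which the tool goes at most 62.5 mm and 10.7 degrees, less where a joint would pass 70% of its speed; a pose out of reach is approached as far as the arm can. A call with a gripper value outside its range is refused whole. The fingers move at their own pace and stop on an object; the grip force is fixed at half the most. Time passes only in rows, so rows that repeat a pose let the fingers close. It gives the time, the measured TCP pose, the force and the opening at its end, in the units of the state.
- monitor.read_state(): the state, without advancing time (a new reading comes with each control period).
- capture(name): name is "scene" or "top"; returns a dict with "image" (480x640x3 uint8, blue, green, red), "intrinsics" (3x3 intrinsics, pixels), "rvec" (rotation vector, rad) and "tvec" (3), from world to camera coordinates, as OpenCV has them. Camera axes: x right, y down, z forward; pixel columns grow to the right and rows downward; lengths in m; the calibration is good to about 2 mm. A picture is of the moment at which its call begins. There is no depth.
- workorder.close_job(): hands the job in, once; it reports no verdict.
The state is a dict: "time": time; "joint_pos": joint angles; "joint_vel": joint speeds; "effort": joint torques, N m; "tool_pos": TCP position; "eef_rot": TCP orientation; "contact_force": force on the tool from outside, world axes, zero at the start; "wrist_torque": the same for the moment, N m; "opening": finger opening in m.
Only numpy, scipy, OpenCV 4.12 (cv2) and the standard library are available. Lean on these libraries where they do the work, as an engineer would, in place of code of your own. Each camera call takes 0.05 s, during which the arm holds its last target.

## Working session

There is one attempt and no reset: what is moved stays moved. The work goes in short steps, Python scripts to look and compute and a shell command to move; the robot and the scene stay as the last step left them, time stands still between calls to the robot, and variables do not carry over. Pictures are saved under pics/ and viewed, and the job is handed in when it is done.

```bash
mkdir -p pics
cat > h.py <<'E'
import numpy as np, cv2
from bench import monitor, capture, workorder
def ray(c,u,v,z):
    R=cv2.Rodrigues(np.array(c['rvec'],float))[0];t=np.array(c['tvec'],float).reshape(3)
    d=R.T@np.linalg.inv(np.array(c['intrinsics']))@np.array([u,v,1.]);o=-R.T@t
    return o+d*(z-o[2])/d[2]
def proj(c,p):
    return cv2.projectPoints(np.array([p],float),np.array(c['rvec'],float),np.array(c['tvec'],float),np.array(c['intrinsics'],float),None)[0].ravel()
E
python3 - <<'E'
from h import *
s=monitor.read_state();print({k:np.round(s[k],3) for k in s})
for n in("scene","top"):
    c=capture(n);cv2.imwrite(f'pics/{n}0.png',c['image'])
    R=cv2.Rodrigues(np.array(c['rvec'],float))[0];print(n,-R.T@np.array(c['tvec']).reshape(3),R[2])
E
```

```text
{'time': np.float64(0.0), 'joint_pos': array([-1.34 ,  0.616, -0.013,  1.425,  0.008,  1.103, -0.04 ]), 'joint_vel': array([ 0.   ,  0.001, -0.   , -0.   ,  0.   , -0.   ,  0.   ]), 'effort': array([ 0.0000e+00, -4.5895e+01,  2.0900e-01, -1.6574e+01, -6.1000e-02,
        2.1000e-02,  0.0000e+00]), 'tool_pos': array([0.166, 0.628, 0.404]), 'eef_rot': array([ 0.792,  0.61 , -0.001,  0.001]), 'contact_force': array([0.144, 0.075, 0.135]), 'wrist_torque': array([ 0.004,  0.036, -0.013]), 'opening': np.float64(0.093)}
scene [1.40384368 0.19133645 0.69911418] [-0.78407962 -0.1764442  -0.59505175]
top [ 0.39562542 -0.01972217  0.8429487 ] [ 0.20624541  0.03679752 -0.97780815]
```

View pics/scene0.png

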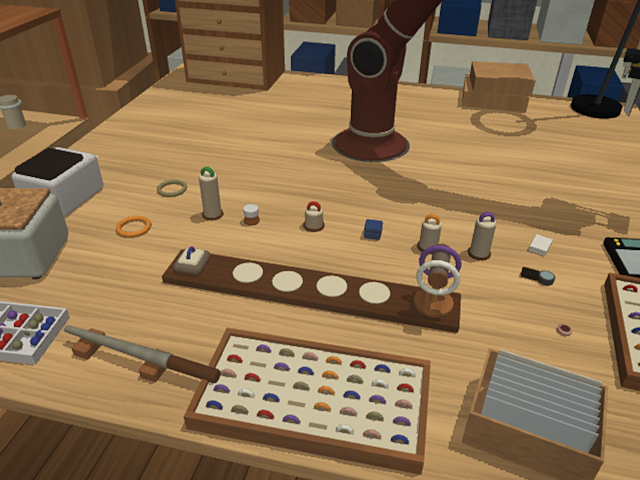

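View pics/top0.png

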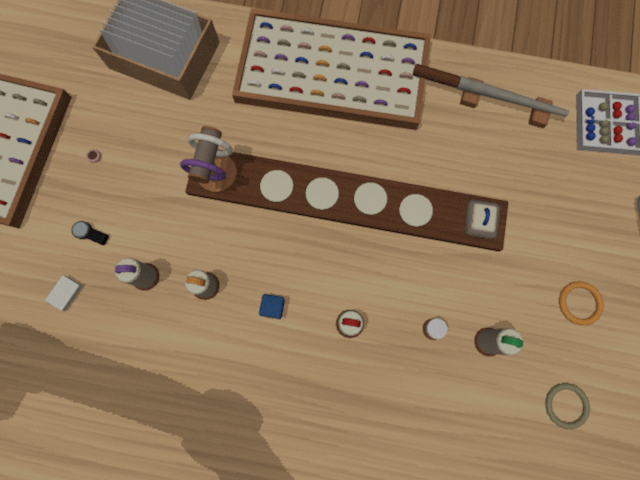

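The scene view shows the four pads at about (248,272), (287,281), (332,286) and (375,293), with the bangle stand at the right end, the +y end, near (438,280). In the top view the pads are at (277,186), (322,193), (370,198) and (416,210). The display caps are violet (130,270), honey (200,283), red (350,322) and green (510,342).

Run:
```python
from h import *
t=cv2.imread('pics/top0.png')
crops=[t[240:310,95:235],t[290:360,280:420],t[305:375,430:570],t[150:240,190:330][:70]]
f=[cv2.resize(k,(560,280),interpolation=cv2.INTER_CUBIC)[:, :400] for k in crops]
cv2.imwrite('pics/z.png',np.vstack([np.hstack(f[:2]),np.hstack(f[2:])]))
c=capture("top");im=c['image'];hsv=cv2.cvtColor(im,cv2.COLOR_BGR2HSV)
for p in [(277,186),(350,312),(122,280),(200,275),(505,352),(143,270)]: print(p,hsv[p[1],p[0]])
m=cv2.inRange(hsv,(15,15,150),(40,75,255)); cv2.imwrite('pics/m.png',m)
for k in cv2.findContours(m,cv2.RETR_EXTERNAL,cv2.CHAIN_APPROX_NONE)[0]:
    if 100<cv2.contourArea(k)<3000:
        (u,v),r,a=cv2.fitEllipse(k);print(np.round([u,v,*r],1),np.round(ray(c,u,v,.022),4))
```

```text
(277, 186) [ 24  36 169]
(350, 312) [ 27  34 163]
(122, 280) [ 26  36 163]
(200, 275) [ 25  34 171]
(505, 352) [ 25  37 158]
(143, 270) [11 53 67]
[510.2 341.8  22.1  23.7] [ 0.4505 -0.3162  0.022 ]
[350.3 322.8  20.1  20.9] [ 0.4313 -0.0544  0.022 ]
[193.7 287.7   8.7  21.6] [0.4388 0.2121 0.022 ]
[ 60.3 292.7  20.6  37.2] [0.3887 0.4276 0.022 ]
[125.7 276.3   8.7  23.3] [0.4358 0.3286 0.022 ]
[484.1 217.3  24.2  28. ] [ 0.6507 -0.2485  0.022 ]
[415.6 209.7  30.1  31.7] [ 0.6416 -0.1308  0.022 ]
[370.1 198.   30.1  31.2] [ 0.6475 -0.0501  0.022 ]
[321.6 192.9  29.9  31.3] [0.6406 0.0343 0.022 ]
[276.2 185.4  29.5  31.2] [0.639  0.1146 0.022 ]
[203.  137.2   6.1  37.5] [0.7019 0.2614 0.022 ]
```

View pics/z.png

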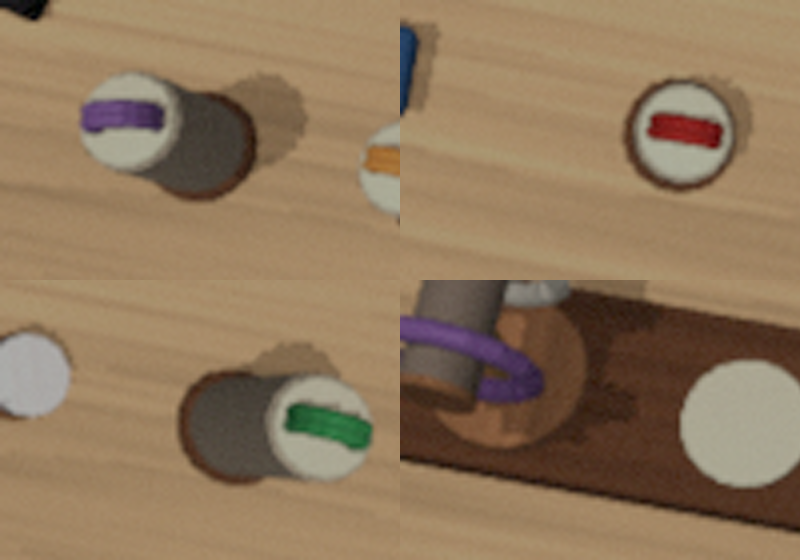

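View pics/m.png

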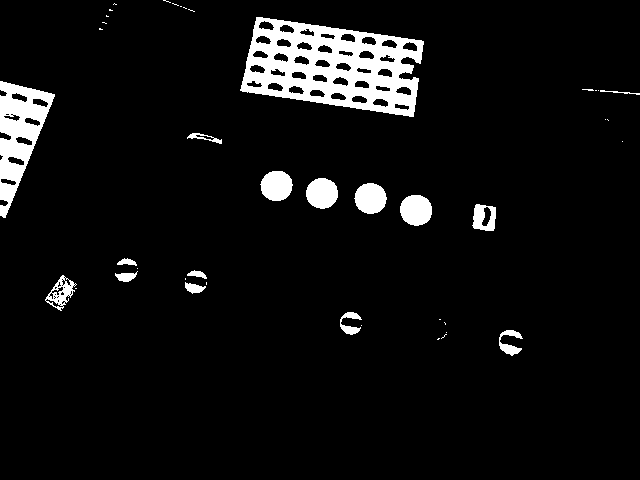

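Run:
```python
from h import *
B={}
for n,boxes,lo in (("top",dict(green=(490,320,530,365,.1),violet=(105,250,145,295,.08),honey=(180,262,212,302,.06),red=(330,305,370,342,.04)),150),
 ("scene",dict(green=(196,165,222,190,.1),violet=(470,210,498,228,.08),honey=(418,212,444,228,.06),red=(300,200,328,216,.04)),150)):
  c=capture(n);hsv=cv2.cvtColor(c['image'],cv2.COLOR_BGR2HSV)
  m=cv2.inRange(hsv,(15,12,150),(40,75,255))
  if n=="scene":
    crop=[c['image'][y:y+70,x:x+80] for x,y in((170,155),(275,190),(395,200),(445,200))]
    cv2.imwrite('pics/zs.png',np.hstack([cv2.resize(k,None,fx=2.5,fy=2.5,interpolation=cv2.INTER_CUBIC) for k in crop]))
    continue
  for k,(x0,y0,x1,y1,z) in boxes.items():
    ys,xs=np.nonzero(m[y0:y1,x0:x1]); P=np.array([ray(c,x+x0,y+y0,z)[:2] for x,y in zip(xs,ys)],np.float32)
    q=np.percentile
    (cx,cy),r=cv2.minEnclosingCircle(P*1000); h=cv2.convexHull(P*1000)
    e=cv2.fitEllipse(h)
    print(n,k,len(P),'circle',round(cx,1),round(cy,1),round(r,1),'ell',np.round(e[0],1),np.round(e[1],1))
    u,v=proj(c,[cx/1000,cy/1000,0]);print('  foot px',round(u,1),round(v,1))
    cs=capture('scene');print('  scene foot px',proj(cs,[cx/1000,cy/1000,0]).round(1), 'cap', proj(cs,[cx/1000,cy/1000,z]).round(1))
```

```text
top green 287 circle 445.2 -288.6 18.8 ell [ 445.3 -288.5] [35.8 36.7]
  foot px 488.7 341.8
  scene foot px [212.4 213.9] cap [207.4 175.5]
top violet 240 circle 443.1 307.1 18.7 ell [443.  306.6] [35.1 37.1]
  foot px 144.0 276.1
  scene foot px [480.1 252.6] cap [487.3 221. ]
top honey 242 circle 446.6 201.7 18.6 ell [446.9 201.2] [35.3 36.3]
  foot px 204.1 285.7
  scene foot px [429.1 246.2] cap [432.8 222.8]
top red 244 circle 430.7 -54.0 17.9 ell [430.6 -54. ] [34.9 35.6]
  foot px 349.3 323.6
  scene foot px [313.9 224.9] cap [313.9 209.8]
```

View pics/zs.png

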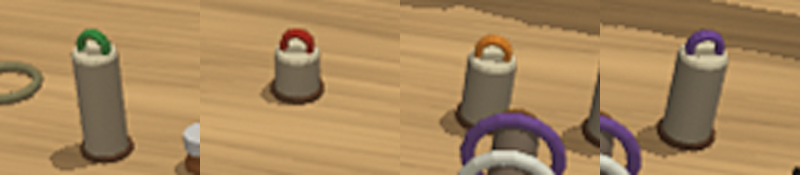

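Four displays and the pads have been located. The projected feet agree in both views. I'll go from the shortest to the tallest, starting with red, with the jaws opening along x.

```bash
python3 -m inch '[{"tx":280,"ty":-278,"twist":-75,"jaw":1},{"tx":280,"ty":-278,"twist":-75,"jaw":1},{"tx":280,"ty":-278,"twist":-75,"jaw":1},{"tx":280,"ty":-278,"twist":-75,"jaw":1},{"tx":280,"ty":-278,"twist":-75,"jaw":1},{"tx":280,"ty":-278,"twist":-75,"jaw":1},{"tx":280,"ty":-278,"twist":-75,"jaw":1},{"tx":280,"ty":-278,"twist":-75,"jaw":1}]'
python3 - <<'E'
from h import *
s=monitor.read_state();print(s['time'],np.round(s['tool_pos'],4),np.round(s['eef_rot'],4),np.round(s['joint_pos'],2))
c=capture('scene');hsv=cv2.cvtColor(c['image'],cv2.COLOR_BGR2HSV);m=cv2.inRange(hsv,(15,12,150),(40,75,255))
for k in cv2.findContours(m,cv2.RETR_EXTERNAL,cv2.CHAIN_APPROX_NONE)[0]:
    if 200<cv2.contourArea(k)<1500:
        P=np.array([ray(c,*p[0],.022)[:2]*1000 for p in k],np.float32)
        e=cv2.fitEllipse(P)
        if e[1][1]<70: print(np.round(e[0],1),np.round(e[1],1))
E
```

```text
0.45 [0.1657 0.6285 0.4047] [ 7.921e-01  6.104e-01 -1.000e-04  1.000e-04] [-1.34  0.61 -0.01  1.42  0.01  1.1  -0.04]
[642.6 114.4] [55.2 56.1]
[644.1  33.8] [55.5 55.5]
[650.9 -50.4] [55.6 56.2]
[ 645.1 -131. ] [55.5 56.1]
[ 626.7 -255.7] [44.5 50.6]
[405.9 426.8] [41.  56.3]invalid input at $[0]: expected keys jaw, tx, ty, tz, twist
```

```bash
python3 -m inch '[{"tx":280,"ty":-278,"tz":0,"twist":-75,"jaw":1},{"tx":280,"ty":-278,"tz":0,"twist":-75,"jaw":1},{"tx":280,"ty":-278,"tz":0,"twist":-75,"jaw":1},{"tx":280,"ty":-278,"tz":0,"twist":-75,"jaw":1},{"tx":280,"ty":-278,"tz":0,"twist":-75,"jaw":1},{"tx":280,"ty":-278,"tz":0,"twist":-75,"jaw":1},{"tx":280,"ty":-278,"tz":0,"twist":-75,"jaw":1},{"tx":280,"ty":-278,"tz":0,"twist":-75,"jaw":1}]'
python3 - <<'E'
from h import *
s=monitor.read_state();print(s['time'],np.round(s['tool_pos'],4),np.round(s['eef_rot'],4),np.round(s['joint_pos'],2))
E
```

```text
time: 1.5
tool_pos: [0.4469, 0.349, 0.4049]
eef_rot: [1.0, 0.001, 0.0, 0.0]
contact_force: [-0.7, -0.3, -0.5]
opening: 0.0926
1.5 [0.4469 0.349  0.4049] [1.e+00 1.e-03 5.e-04 3.e-04] [-0.94  0.5   0.36  1.68 -0.2   1.   -0.5 ]
```

```bash
python3 -m inch '[{"tx":0,"ty":-200,"tz":0,"twist":0,"jaw":1},{"tx":0,"ty":-200,"tz":0,"twist":0,"jaw":1},{"tx":0,"ty":-200,"tz":0,"twist":0,"jaw":1},{"tx":-15,"ty":-403,"tz":-40,"twist":0,"jaw":1},{"tx":-15,"ty":-403,"tz":-40,"twist":0,"jaw":1},{"tx":-15,"ty":-403,"tz":-40,"twist":0,"jaw":1},{"tx":-15,"ty":-403,"tz":-80,"twist":0,"jaw":1},{"tx":-15,"ty":-403,"tz":-100,"twist":0,"jaw":1},{"tx":-15,"ty":-403,"tz":-100,"twist":0,"jaw":1},{"tx":-15,"ty":-403,"tz":-100,"twist":0,"jaw":1}]'
python3 - <<'E'
from h import *
s=monitor.read_state();print(s['time'],np.round(s['tool_pos'],4),np.round(s['eef_rot'],4),np.round(s['joint_pos'],2))
cv2.imwrite('pics/s1.png',capture('scene')['image'])
E
```

```text
time: 2.75
tool_pos: [0.4313, -0.0511, 0.3054]
eef_rot: [1.0, 0.004, 0.001, -0.0]
contact_force: [-0.3, -0.1, 0.2]
opening: 0.0929
2.75 [ 0.4313 -0.0511  0.3054] [ 1.0e+00  4.2e-03  7.0e-04 -4.0e-04] [-0.19  0.46  0.36  2.15 -0.29  0.58  0.39]
```

View pics/s1.png

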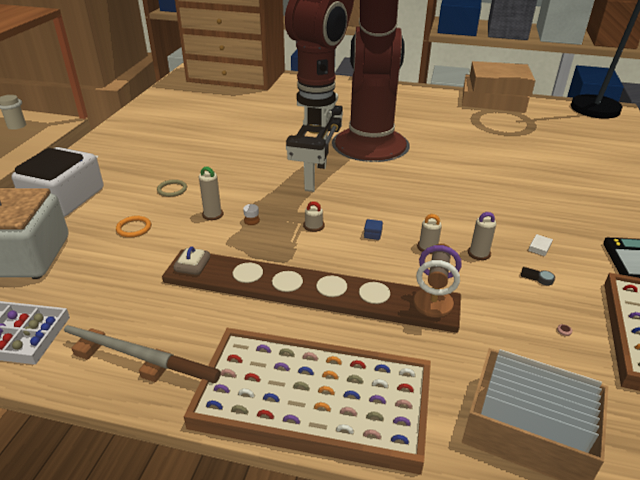

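The gripper (310,170) stands above the red display (314,215) with the jaws opening along the viewing direction. I'll lower and close.

```bash
python3 -m inch '[{"tx":0,"ty":-1,"tz":-40,"twist":0,"jaw":1},{"tx":0,"ty":-1,"tz":-75,"twist":0,"jaw":1},{"tx":0,"ty":-1,"tz":-100,"twist":0,"jaw":1},{"tx":0,"ty":-1,"tz":-110,"twist":0,"jaw":1},{"tx":0,"ty":-1,"tz":-110,"twist":0,"jaw":1},{"tx":0,"ty":-1,"tz":-110,"twist":0,"jaw":0},{"tx":0,"ty":-1,"tz":-110,"twist":0,"jaw":0},{"tx":0,"ty":-1,"tz":-110,"twist":0,"jaw":0},{"tx":0,"ty":-1,"tz":-110,"twist":0,"jaw":0},{"tx":0,"ty":-1,"tz":-110,"twist":0,"jaw":0},{"tx":0,"ty":-1,"tz":-110,"twist":0,"jaw":0}]'
```

```text
time: 4.18
tool_pos: [0.4308, -0.0535, 0.1948]
eef_rot: [1.0, 0.002, 0.0, 0.0]
contact_force: [0.4, -0.4, -0.1]
opening: 0.0398
```

```bash
python3 -m inch '[{"tx":0,"ty":0,"tz":40,"twist":0,"jaw":0},{"tx":0,"ty":0,"tz":80,"twist":0,"jaw":0},{"tx":50,"ty":-19,"tz":80,"twist":0,"jaw":0},{"tx":100,"ty":-38,"tz":80,"twist":0,"jaw":0},{"tx":150,"ty":-57,"tz":80,"twist":0,"jaw":0},{"tx":190,"ty":-70,"tz":80,"twist":0,"jaw":0},{"tx":212,"ty":-77,"tz":80,"twist":0,"jaw":0},{"tx":212,"ty":-77,"tz":70,"twist":0,"jaw":0},{"tx":212,"ty":-77,"tz":50,"twist":0,"jaw":0},{"tx":212,"ty":-77,"tz":35,"twist":0,"jaw":0},{"tx":212,"ty":-77,"tz":35,"twist":0,"jaw":0}]'
python3 - <<'E'
from h import *
cv2.imwrite('pics/s2.png',capture('scene')['image'])
E
```

```text
time: 5.55
tool_pos: [0.6414, -0.1298, 0.2275]
eef_rot: [1.0, 0.002, -0.002, -0.001]
contact_force: [0.6, -0.6, -0.6]
opening: 0.0393
```

View pics/s2.png

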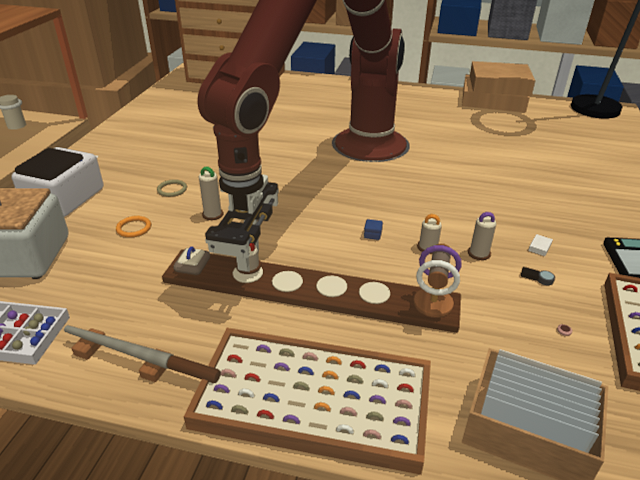

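The red display (247,262) is held just above its pad (248,272), clear of the cushion. I'll lower it slowly.

```bash
python3 -m inch '[{"tx":0,"ty":0,"tz":-3,"twist":0,"jaw":0},{"tx":0,"ty":0,"tz":-6,"twist":0,"jaw":0},{"tx":0,"ty":0,"tz":-9,"twist":0,"jaw":0},{"tx":0,"ty":0,"tz":-10,"twist":0,"jaw":0},{"tx":0,"ty":0,"tz":-11,"twist":0,"jaw":0},{"tx":0,"ty":0,"tz":-11,"twist":0,"jaw":0}]'
```

```text
time: 6.35
tool_pos: [0.6427, -0.1305, 0.2187]
eef_rot: [1.0, 0.002, -0.0, -0.0]
contact_force: [0.4, 0.2, -0.7]
opening: 0.0396
```

```bash
python3 -m inch '[{"tx":0,"ty":0,"tz":-1,"twist":0,"jaw":0},{"tx":0,"ty":0,"tz":-2,"twist":0,"jaw":0},{"tx":0,"ty":0,"tz":-2,"twist":0,"jaw":0},{"tx":0,"ty":0,"tz":-2,"twist":0,"jaw":0}]'
```

```text
time: 6.85
tool_pos: [0.6427, -0.1305, 0.2169]
eef_rot: [1.0, 0.002, 0.0, -0.0]
contact_force: [-0.5, -0.4, 1.4]
opening: 0.0396
```

```bash
python3 -m inch '[{"tx":0,"ty":0,"tz":0,"twist":0,"jaw":1},{"tx":0,"ty":0,"tz":0,"twist":0,"jaw":1},{"tx":0,"ty":0,"tz":0,"twist":0,"jaw":1},{"tx":0,"ty":0,"tz":0,"twist":0,"jaw":1},{"tx":0,"ty":0,"tz":20,"twist":0,"jaw":1},{"tx":0,"ty":0,"tz":70,"twist":0,"jaw":1},{"tx":0,"ty":0,"tz":130,"twist":0,"jaw":1},{"tx":-30,"ty":50,"tz":140,"twist":0,"jaw":1}]'
python3 - <<'E'
from h import *
print(monitor.read_state()['tool_pos'])
cv2.imwrite('pics/s3.png',capture('scene')['image'])
E
```

```text
time: 7.85
tool_pos: [0.6142, -0.0856, 0.3638]
eef_rot: [1.0, -0.002, 0.007, 0.003]
contact_force: [0.1, 1.5, -0.6]
opening: 0.0928
[ 0.6142097  -0.08559774  0.36375937]
```

View pics/s3.png

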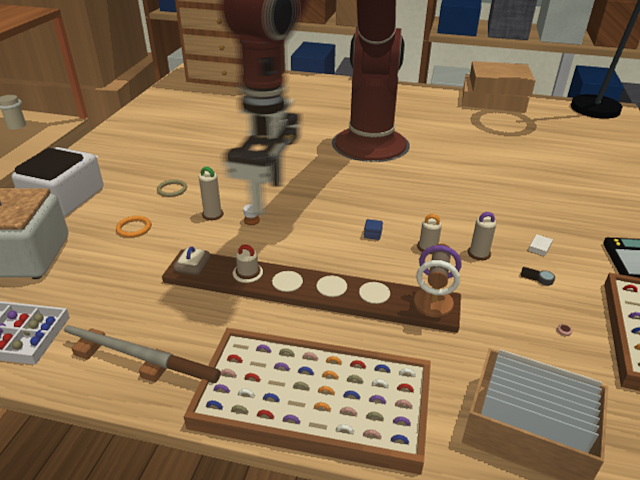

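Red stands centred on its pad at (247,265). Honey is next.

```bash
python3 -m inch '[{"tx":-30,"ty":51,"tz":0,"twist":0,"jaw":1},{"tx":-60,"ty":102,"tz":0,"twist":0,"jaw":1},{"tx":-90,"ty":153,"tz":0,"twist":0,"jaw":1},{"tx":-120,"ty":204,"tz":0,"twist":0,"jaw":1},{"tx":-145,"ty":246,"tz":0,"twist":0,"jaw":1},{"tx":-166,"ty":282,"tz":0,"twist":0,"jaw":1},{"tx":-166,"ty":282,"tz":0,"twist":0,"jaw":1},{"tx":-166,"ty":282,"tz":-30,"twist":0,"jaw":1},{"tx":-166,"ty":282,"tz":-40,"twist":0,"jaw":1},{"tx":-166,"ty":282,"tz":-40,"twist":0,"jaw":1}]'
```

```text
time: 9.15
tool_pos: [0.4471, 0.2006, 0.3167]
eef_rot: [1.0, 0.001, -0.0, 0.0]
contact_force: [0.9, -0.3, -0.1]
opening: 0.0929
```

```bash
python3 -m inch '[{"tx":0,"ty":1,"tz":-35,"twist":0,"jaw":1},{"tx":0,"ty":1,"tz":-70,"twist":0,"jaw":1},{"tx":0,"ty":1,"tz":-95,"twist":0,"jaw":1},{"tx":0,"ty":1,"tz":-105,"twist":0,"jaw":1},{"tx":0,"ty":1,"tz":-105,"twist":0,"jaw":1},{"tx":0,"ty":1,"tz":-105,"twist":0,"jaw":0},{"tx":0,"ty":1,"tz":-105,"twist":0,"jaw":0},{"tx":0,"ty":1,"tz":-105,"twist":0,"jaw":0},{"tx":0,"ty":1,"tz":-105,"twist":0,"jaw":0},{"tx":0,"ty":1,"tz":-105,"twist":0,"jaw":0},{"tx":0,"ty":1,"tz":-105,"twist":0,"jaw":0}]'
```

```text
time: 10.52
tool_pos: [0.4469, 0.2025, 0.2118]
eef_rot: [1.0, 0.002, 0.0, -0.0]
contact_force: [0.6, 0.1, -0.6]
opening: 0.0397
```

```bash
python3 -m inch '[{"tx":0,"ty":0,"tz":40,"twist":0,"jaw":0},{"tx":0,"ty":0,"tz":85,"twist":0,"jaw":0},{"tx":34,"ty":-42,"tz":95,"twist":0,"jaw":0},{"tx":67,"ty":-84,"tz":95,"twist":0,"jaw":0},{"tx":100,"ty":-126,"tz":95,"twist":0,"jaw":0},{"tx":134,"ty":-168,"tz":95,"twist":0,"jaw":0},{"tx":167,"ty":-210,"tz":95,"twist":0,"jaw":0},{"tx":190,"ty":-237,"tz":95,"twist":0,"jaw":0},{"tx":202,"ty":-252,"tz":95,"twist":0,"jaw":0},{"tx":202,"ty":-252,"tz":70,"twist":0,"jaw":0},{"tx":202,"ty":-252,"tz":50,"twist":0,"jaw":0},{"tx":202,"ty":-252,"tz":35,"twist":0,"jaw":0}]'
python3 -m inch '[{"tx":0,"ty":0,"tz":-2,"twist":0,"jaw":0},{"tx":0,"ty":0,"tz":-6,"twist":0,"jaw":0},{"tx":0,"ty":0,"tz":-9,"twist":0,"jaw":0},{"tx":0,"ty":0,"tz":-11,"twist":0,"jaw":0},{"tx":0,"ty":0,"tz":-12,"twist":0,"jaw":0},{"tx":0,"ty":0,"tz":-12,"twist":0,"jaw":0}]'
```

```text
time: 12.02
tool_pos: [0.6482, -0.0494, 0.2451]
eef_rot: [1.0, 0.002, -0.001, -0.0]
contact_force: [-0.6, -0.5, -0.8]
opening: 0.0394
time: 12.78
tool_pos: [0.6487, -0.0495, 0.2348]
eef_rot: [1.0, 0.002, 0.0, -0.0]
contact_force: [1.1, 0.6, -1.8]
opening: 0.0394
```

```bash
python3 -m inch '[{"tx":0,"ty":0,"tz":-1,"twist":0,"jaw":0},{"tx":0,"ty":0,"tz":-1.5,"twist":0,"jaw":0},{"tx":0,"ty":0,"tz":-1.5,"twist":0,"jaw":0}]'
python3 - <<'E'
from h import *
cv2.imwrite('pics/s4.png',capture('scene')['image'])
E
```

```text
time: 13.15
tool_pos: [0.6488, -0.0495, 0.2339]
eef_rot: [1.0, 0.002, 0.0, -0.0]
contact_force: [-0.7, 1.1, 2.8]
opening: 0.0399
```

View pics/s4.png

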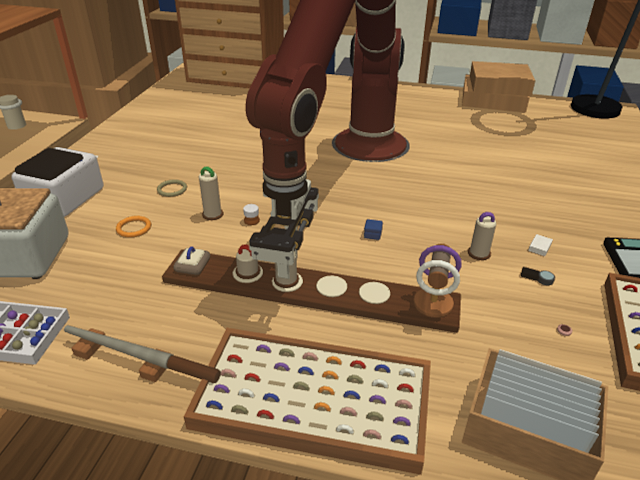

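Honey (286,270) rests on its pad. I'll release it and go to violet.

```bash
python3 -m inch '[{"tx":0,"ty":0,"tz":0,"twist":0,"jaw":1},{"tx":0,"ty":0,"tz":0,"twist":0,"jaw":1},{"tx":0,"ty":0,"tz":0,"twist":0,"jaw":1},{"tx":0,"ty":0,"tz":0,"twist":0,"jaw":1},{"tx":0,"ty":0,"tz":20,"twist":0,"jaw":1},{"tx":0,"ty":0,"tz":70,"twist":0,"jaw":1},{"tx":0,"ty":0,"tz":130,"twist":0,"jaw":1},{"tx":-27,"ty":46,"tz":140,"twist":0,"jaw":1},{"tx":-54,"ty":92,"tz":140,"twist":0,"jaw":1},{"tx":-81,"ty":138,"tz":140,"twist":0,"jaw":1},{"tx":-108,"ty":185,"tz":140,"twist":0,"jaw":1}]'
python3 -m inch '[{"tx":-30,"ty":51,"tz":0,"twist":0,"jaw":1},{"tx":-60,"ty":102,"tz":0,"twist":0,"jaw":1},{"tx":-82,"ty":142,"tz":0,"twist":0,"jaw":1},{"tx":-97,"ty":171,"tz":0,"twist":0,"jaw":1},{"tx":-97,"ty":171,"tz":0,"twist":0,"jaw":1},{"tx":-97,"ty":171,"tz":-30,"twist":0,"jaw":1},{"tx":-97,"ty":171,"tz":-30,"twist":0,"jaw":1},{"tx":-97,"ty":171,"tz":-30,"twist":0,"jaw":1}]'
```

```text
time: 14.58
tool_pos: [0.5398, 0.1366, 0.375]
eef_rot: [1.0, 0.002, 0.001, -0.001]
contact_force: [0.5, 1.0, -0.2]
opening: 0.093
time: 15.58
tool_pos: [0.4446, 0.3056, 0.3444]
eef_rot: [1.0, 0.001, 0.001, -0.0]
contact_force: [-0.1, 0.8, -0.7]
opening: 0.093
```

```bash
python3 -m inch '[{"tx":-1,"ty":1,"tz":-35,"twist":0,"jaw":1},{"tx":-1,"ty":1,"tz":-75,"twist":0,"jaw":1},{"tx":-1,"ty":1,"tz":-105,"twist":0,"jaw":1},{"tx":-1,"ty":1,"tz":-115,"twist":0,"jaw":1},{"tx":-1,"ty":1,"tz":-115,"twist":0,"jaw":1},{"tx":-1,"ty":1,"tz":-115,"twist":0,"jaw":0},{"tx":-1,"ty":1,"tz":-115,"twist":0,"jaw":0},{"tx":-1,"ty":1,"tz":-115,"twist":0,"jaw":0},{"tx":-1,"ty":1,"tz":-115,"twist":0,"jaw":0},{"tx":-1,"ty":1,"tz":-115,"twist":0,"jaw":0},{"tx":-1,"ty":1,"tz":-115,"twist":0,"jaw":0}]'
```

```text
time: 16.95
tool_pos: [0.4429, 0.3075, 0.2283]
eef_rot: [1.0, 0.002, 0.0, -0.0]
contact_force: [0.5, -0.6, 0.9]
opening: 0.0395
```

```bash
python3 -m inch '[{"tx":0,"ty":0,"tz":40,"twist":0,"jaw":0},{"tx":0,"ty":0,"tz":85,"twist":0,"jaw":0},{"tx":34,"ty":-46,"tz":95,"twist":0,"jaw":0},{"tx":67,"ty":-92,"tz":95,"twist":0,"jaw":0},{"tx":100,"ty":-137,"tz":95,"twist":0,"jaw":0},{"tx":134,"ty":-183,"tz":95,"twist":0,"jaw":0},{"tx":167,"ty":-228,"tz":95,"twist":0,"jaw":0},{"tx":190,"ty":-260,"tz":95,"twist":0,"jaw":0},{"tx":200,"ty":-273,"tz":95,"twist":0,"jaw":0},{"tx":200,"ty":-273,"tz":70,"twist":0,"jaw":0},{"tx":200,"ty":-273,"tz":50,"twist":0,"jaw":0},{"tx":200,"ty":-273,"tz":35,"twist":0,"jaw":0}]'
python3 -m inch '[{"tx":0,"ty":0,"tz":-2,"twist":0,"jaw":0},{"tx":0,"ty":0,"tz":-6,"twist":0,"jaw":0},{"tx":0,"ty":0,"tz":-9,"twist":0,"jaw":0},{"tx":0,"ty":0,"tz":-11,"twist":0,"jaw":0},{"tx":0,"ty":0,"tz":-12,"twist":0,"jaw":0},{"tx":0,"ty":0,"tz":-12,"twist":0,"jaw":0}]'
```

```text
time: 18.45
tool_pos: [0.642, 0.0363, 0.2619]
eef_rot: [1.0, 0.003, -0.001, -0.001]
contact_force: [-0.9, -0.4, -0.6]
opening: 0.0395
time: 19.2
tool_pos: [0.6427, 0.0345, 0.2513]
eef_rot: [1.0, 0.002, 0.0, -0.0]
contact_force: [-0.9, -0.8, -0.8]
opening: 0.04
```

Contact should come at z = 0.2503.

```bash
python3 -m inch '[{"tx":0,"ty":0,"tz":-1,"twist":0,"jaw":0},{"tx":0,"ty":0,"tz":-1.5,"twist":0,"jaw":0},{"tx":0,"ty":0,"tz":-1.5,"twist":0,"jaw":0}]'
python3 - <<'E'
from h import *
cv2.imwrite('pics/s5.png',capture('scene')['image'])
E
```

```text
time: 19.58
tool_pos: [0.6428, 0.0344, 0.2503]
eef_rot: [1.0, 0.002, 0.0, -0.0]
contact_force: [-0.9, 0.5, 2.1]
opening: 0.0398
```

View pics/s5.png

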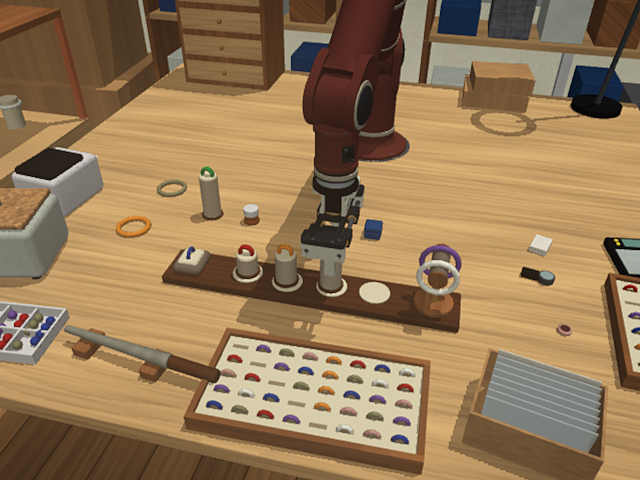

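Violet (331,275) is on its pad, and red and honey are centred on theirs. I'll release violet and go to green.

```bash
python3 -m inch '[{"tx":0,"ty":0,"tz":0,"twist":0,"jaw":1},{"tx":0,"ty":0,"tz":0,"twist":0,"jaw":1},{"tx":0,"ty":0,"tz":0,"twist":0,"jaw":1},{"tx":0,"ty":0,"tz":0,"twist":0,"jaw":1},{"tx":0,"ty":0,"tz":20,"twist":0,"jaw":1},{"tx":0,"ty":0,"tz":70,"twist":0,"jaw":1},{"tx":0,"ty":0,"tz":125,"twist":0,"jaw":1},{"tx":-27,"ty":-44,"tz":135,"twist":0,"jaw":1},{"tx":-54,"ty":-88,"tz":135,"twist":0,"jaw":1},{"tx":-81,"ty":-132,"tz":135,"twist":0,"jaw":1},{"tx":-108,"ty":-176,"tz":135,"twist":0,"jaw":1}]'
python3 -m inch '[{"tx":-27,"ty":-44,"tz":0,"twist":0,"jaw":1},{"tx":-54,"ty":-88,"tz":0,"twist":0,"jaw":1},{"tx":-75,"ty":-122,"tz":0,"twist":0,"jaw":1},{"tx":-90,"ty":-147,"tz":0,"twist":0,"jaw":1},{"tx":-90,"ty":-147,"tz":0,"twist":0,"jaw":1},{"tx":-90,"ty":-147,"tz":-20,"twist":0,"jaw":1},{"tx":-90,"ty":-147,"tz":-20,"twist":0,"jaw":1},{"tx":-90,"ty":-147,"tz":-20,"twist":0,"jaw":1}]'
python3 - <<'E'
from h import *
cv2.imwrite('pics/s6.png',capture('scene')['image'])
E
```

```text
time: 21.0
tool_pos: [0.5336, -0.1428, 0.385]
eef_rot: [1.0, 0.002, 0.0, 0.0]
contact_force: [1.2, 0.5, 0.5]
opening: 0.093
time: 22.0
tool_pos: [0.4455, -0.2877, 0.3651]
eef_rot: [1.0, 0.003, 0.0, -0.0]
contact_force: [0.0, 0.1, 0.2]
opening: 0.0929
```

View pics/s6.png

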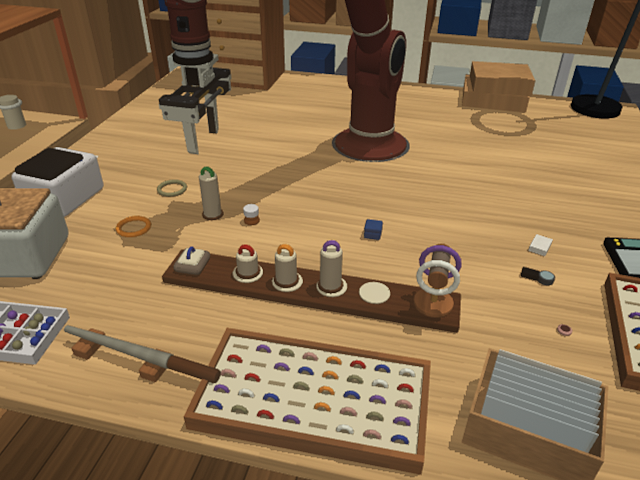

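The three placed displays at (247,264), (286,270) and (331,272) stand centred, and the gripper is above green (209,195).

```bash
python3 -m inch '[{"tx":0,"ty":-0.5,"tz":-35,"twist":0,"jaw":1},{"tx":0,"ty":-0.5,"tz":-75,"twist":0,"jaw":1},{"tx":0,"ty":-0.5,"tz":-115,"twist":0,"jaw":1},{"tx":0,"ty":-0.5,"tz":-126,"twist":0,"jaw":1},{"tx":0,"ty":-0.5,"tz":-126,"twist":0,"jaw":1},{"tx":0,"ty":-0.5,"tz":-126,"twist":0,"jaw":0},{"tx":0,"ty":-0.5,"tz":-126,"twist":0,"jaw":0},{"tx":0,"ty":-0.5,"tz":-126,"twist":0,"jaw":0},{"tx":0,"ty":-0.5,"tz":-126,"twist":0,"jaw":0},{"tx":0,"ty":-0.5,"tz":-126,"twist":0,"jaw":0},{"tx":0,"ty":-0.5,"tz":-126,"twist":0,"jaw":0}]'
```

```text
time: 23.42
tool_pos: [0.4453, -0.289, 0.239]
eef_rot: [1.0, 0.002, 0.001, 0.0]
contact_force: [1.9, -0.2, 0.3]
opening: 0.0398
```

```bash
python3 -m inch '[{"tx":0,"ty":0,"tz":40,"twist":0,"jaw":0},{"tx":0,"ty":0,"tz":90,"twist":0,"jaw":0},{"tx":5,"ty":40,"tz":130,"twist":0,"jaw":0},{"tx":10,"ty":90,"tz":140,"twist":0,"jaw":0},{"tx":10,"ty":145,"tz":140,"twist":0,"jaw":0},{"tx":10,"ty":200,"tz":140,"twist":0,"jaw":0},{"tx":15,"ty":255,"tz":140,"twist":0,"jaw":0},{"tx":25,"ty":310,"tz":140,"twist":0,"jaw":0},{"tx":40,"ty":360,"tz":140,"twist":0,"jaw":0},{"tx":70,"ty":390,"tz":140,"twist":0,"jaw":0},{"tx":110,"ty":403,"tz":140,"twist":0,"jaw":0},{"tx":110,"ty":403,"tz":140,"twist":0,"jaw":0}]'
python3 -m inch '[{"tx":35,"ty":0,"tz":0,"twist":0,"jaw":0},{"tx":65,"ty":0,"tz":0,"twist":0,"jaw":0},{"tx":86,"ty":0,"tz":0,"twist":0,"jaw":0},{"tx":86,"ty":0,"tz":0,"twist":0,"jaw":0},{"tx":86,"ty":0,"tz":-30,"twist":0,"jaw":0},{"tx":86,"ty":0,"tz":-60,"twist":0,"jaw":0},{"tx":86,"ty":0,"tz":-85,"twist":0,"jaw":0},{"tx":86,"ty":0,"tz":-100,"twist":0,"jaw":0},{"tx":86,"ty":0,"tz":-105,"twist":0,"jaw":0},{"tx":86,"ty":0,"tz":-105,"twist":0,"jaw":0},{"tx":86,"ty":0,"tz":-105,"twist":0,"jaw":0}]'
python3 - <<'E'
from h import *
cv2.imwrite('pics/s7.png',capture('scene')['image'])
E
```

```text
time: 24.92
tool_pos: [0.5562, 0.1156, 0.3775]
eef_rot: [1.0, 0.003, 0.0, 0.0]
contact_force: [0.2, 1.1, -1.9]
opening: 0.0397
time: 26.3
tool_pos: [0.641, 0.114, 0.2749]
eef_rot: [1.0, 0.002, 0.001, -0.0]
contact_force: [0.1, -0.5, -1.9]
opening: 0.0398
```

View pics/s7.png

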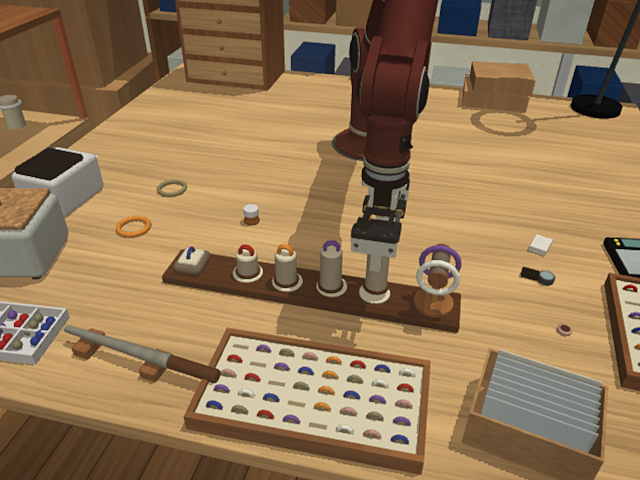

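Green (376,265) hangs just over the last pad, clear of the bangles. Contact should come at z = 0.261, so I need −14 mm.

```bash
python3 -m inch '[{"tx":0,"ty":0,"tz":-4,"twist":0,"jaw":0},{"tx":0,"ty":0,"tz":-8,"twist":0,"jaw":0},{"tx":0,"ty":0,"tz":-11,"twist":0,"jaw":0},{"tx":0,"ty":0,"tz":-12,"twist":0,"jaw":0},{"tx":0,"ty":0,"tz":-13,"twist":0,"jaw":0},{"tx":0,"ty":0,"tz":-13,"twist":0,"jaw":0},{"tx":0,"ty":0,"tz":-13,"twist":0,"jaw":0}]'
```

```text
time: 27.22
tool_pos: [0.6406, 0.114, 0.2611]
eef_rot: [1.0, 0.002, -0.0, -0.0]
contact_force: [-0.4, -0.3, -0.0]
opening: 0.0397
```

```bash
python3 -m inch '[{"tx":0,"ty":0,"tz":-0.6,"twist":0,"jaw":0},{"tx":0,"ty":0,"tz":-0.6,"twist":0,"jaw":0},{"tx":0,"ty":0,"tz":-0.6,"twist":0,"jaw":1},{"tx":0,"ty":0,"tz":-0.6,"twist":0,"jaw":1},{"tx":0,"ty":0,"tz":-0.6,"twist":0,"jaw":1},{"tx":0,"ty":0,"tz":-0.6,"twist":0,"jaw":1},{"tx":0,"ty":0,"tz":20,"twist":0,"jaw":1},{"tx":0,"ty":0,"tz":70,"twist":0,"jaw":1},{"tx":0,"ty":0,"tz":125,"twist":0,"jaw":1},{"tx":-40,"ty":0,"tz":140,"twist":0,"jaw":1},{"tx":-90,"ty":0,"tz":140,"twist":0,"jaw":1},{"tx":-140,"ty":0,"tz":140,"twist":0,"jaw":1}]'
python3 -m inch '[{"tx":-20,"ty":60,"tz":0,"twist":0,"jaw":1},{"tx":-30,"ty":120,"tz":0,"twist":0,"jaw":1},{"tx":-30,"ty":180,"tz":0,"twist":0,"jaw":1},{"tx":-30,"ty":240,"tz":0,"twist":0,"jaw":1},{"tx":-30,"ty":300,"tz":0,"twist":0,"jaw":1},{"tx":-30,"ty":300,"tz":0,"twist":0,"jaw":1},{"tx":-30,"ty":300,"tz":0,"twist":0,"jaw":1},{"tx":-30,"ty":300,"tz":0,"twist":0,"jaw":1}]'
python3 - <<'E'
from h import *
for n in('scene','top'): cv2.imwrite(f'pics/{n}8.png',capture(n)['image'])
c=capture('top');hsv=cv2.cvtColor(c['image'],cv2.COLOR_BGR2HSV)
cv2.imwrite('pics/z8.png',cv2.resize(c['image'][120:270,180:520],(780,344)))
old=cv2.imread('pics/top0.png');d=cv2.absdiff(old,c['image']).max(2)
print('cushion diff',(d[200:236,468:500]>40).sum(),'stand diff',(d[125:190,185:235]>40).sum())
E
```

```text
time: 28.72
tool_pos: [0.4992, 0.1139, 0.401]
eef_rot: [1.0, 0.002, 0.001, -0.0]
contact_force: [0.6, 0.7, -0.0]
opening: 0.0929
time: 29.72
tool_pos: [0.4715, 0.412, 0.401]
eef_rot: [1.0, 0.0, 0.0, 0.0]
contact_force: [-0.3, -0.0, -0.1]
opening: 0.0928
cushion diff 0 stand diff 0
```

View pics/scene8.png

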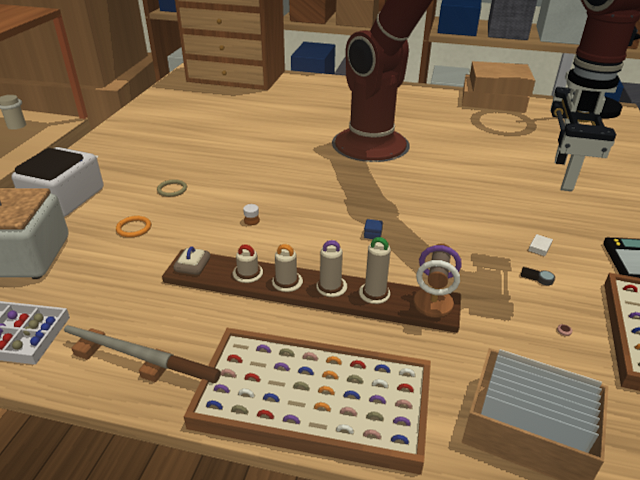

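View pics/z8.png

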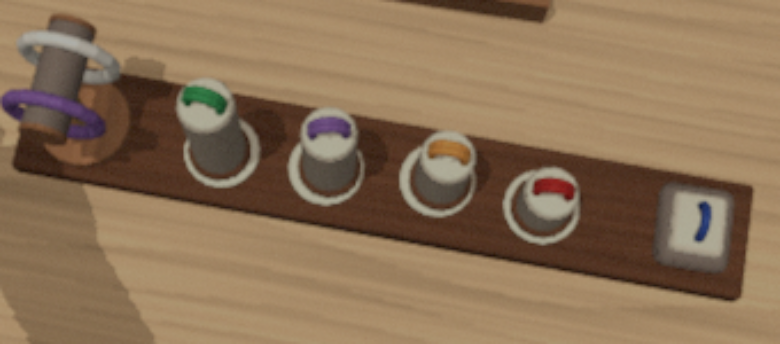

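All four stand in order, from red at (247,264) to green at (377,270) beside the stand. I'll check the cap positions numerically before handing in.

Run:
```python
from h import *
c=capture('top');m=cv2.inRange(cv2.cvtColor(c['image'],cv2.COLOR_BGR2HSV),(15,12,150),(40,75,255))
for k,z,p in(('green',.122,(639,114.6)),('violet',.102,(640.6,34.3)),('honey',.082,(647.5,-50.1)),('red',.062,(641.6,-130.8))):
    u,v=proj(c,[p[0]/1000,p[1]/1000,z])
    ys,xs=np.nonzero(m);P=[ray(c,x,y,z)[:2]*1000 for x,y in zip(xs,ys) if np.hypot(x-u,y-v)<15]
    P=np.array([q for q in P if np.hypot(*(q-p))<21.5],np.float32)
    (cx,cy),r=cv2.minEnclosingCircle(P);print(k,np.round([cx-p[0],cy-p[1],r],1))
```

```text
green [ 0.8  1.9 18.7]
violet [ 0.8  1.  20.9]
honey [ 0.3  0.  20.2]
red [-0.4  1.6 19.5]
```

Every display is within about 2 mm of its pad's centre, so I'm handing in.

```bash
python3 -c "
from bench import workorder;print(workorder.close_job())"
```

```text
the job is handed in; nothing more can be done
None
```

All four ring displays are standing upright on their own pads, rising towards the bangle stand: red, honey, violet, then green next to it. I handed the job in at about 30 s.

- **Placing:** I moved each display by its column, lowered it to pad height, and released it with readings on the tool never above about 3 N.
- **Position:** in the last top view, the display tops measured within about 2 mm of their pad centres.
- **Stand and cushion:** neither shows any pixel change between the first and last top views. The gripper was open and well clear of everything at the end.
- **Disagreement:** the two cameras differed by about 3 mm in x on the pad positions, so I used the average. That is well inside the 12 mm allowed.
- **Refused command:** my first move command was rejected because some keys were missing; the arm did not move.

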